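# Clamp a bushing in the V fixture with the clutch knob

### The arm

A 7-joint arm with a two-finger parallel gripper is mounted at the origin on a cart in front of the work surface, level with it; the furniture and walls round the work are solid. World frame = base frame: x ahead of the robot, y to its left, z up, the work surface at z = 0. Lengths are in m, angles in rad, forces in N, time in s.
With the tool pointing down it reaches from about 0.425 to 0.875 m from the base axis. Payload 4.7 kg.
Tool frame: the origin (TCP) lies midway between the tips of the shut fingers; the grasp point (between the pads) lies hold_point_z behind it (hold_point_z is the distance from the TCP to the grasp point, in m); z points along the fingers, y is the line along which they close (so a half turn about z gives the same grasp; the last joint's range is limited). The gripper opens to 85 mm and grips with 20 to 120 N. Pads are 22 mm wide; open, the fingers measure 114 mm over their backs; the gripper's body (76 mm by 85 mm) begins 54 mm behind the grasp point. The pads swing forward as they close: fully open they stand 13 mm farther back than shut.
Start: joints at [1.18, 0.321, -0.07, 1.45, 0.023, 1.371, -0.057], TCP at [0.256, -0.597, 0.231] pointing down, gripper open.
Joint ranges: [-2.86, 2.86], [-0.3, 2.09], [-1.38, 1.24], [0.06, 2.45], [-1.56, 4.7], [0.09, 2.05], [-2.69, 2.69]. Speed limits (rad/s): [2.57, 2.57, 3.14, 3.14, 3.14, 3.14, 3.14].

### API

Orientations are given as a unit quaternion [x, y, z, w].
In Python, from plant import sense, snapshot, hand_in, hold_point_z gives the robot as it stands.
- The arm moves only by the tool apply_moves, never from a script. Its argument "deltas" is a list of rows, each an object with "grip": the opening, from 0 (shut) to 1 (fully open); "dp": the shift along the world's x, y, z in cm, a list of three; "yaw": the turn about the world's z in degrees. A call has 1 to 20 rows; each row is the pose to reach, as a shift and turn from the pose commanded when the call began; what a row does not reach only later rows make up. A row lasts 1/10 s, in which the tool goes at most 50 mm and 8.59 degrees, less where a joint would pass 70% of its speed; a pose out of reach is approached as far as the arm can. A call with a gripper value outside its range is refused whole. The fingers move at their own pace and stop on an object; "force" is the grip in N (left out, the last holds). Time passes only in rows, so rows that repeat a pose let the fingers close. It gives the time, the measured TCP pose, the force, the opening and the grip force at its end, in the units of the state.
- sense(): the state, without advancing time (a new reading comes with each control period).
- snapshot(name): name is "scene" or "top" or "wrist"; returns a dict with "image" (480x640x3 uint8, red, green, blue), "depth" (480x640 float32, m along the optical axis (not along the pixel's ray), 0 where there is no reading), "fx", "fy", "cx", "cy" (pixels), "position" and "orientation" of the camera in the world. Camera axes: x right, y down, z forward; pixel columns grow to the right and rows downward; lengths in m; the calibration is good to about 2 mm. The wrist camera is an equidistant fisheye: a pixel r from the principal point sees the ray r / f radians off the axis. A picture is of the moment at which its call begins.
- hand_in(): hands the job in; it is judged then, once.
The state is a dict: "time": time; "q": joint angles; "qd": joint speeds; "effort": joint torques, N m; "eef_pos": TCP position; "eef_rot": TCP orientation; "wrist_force": force on the tool from outside, world axes, zero at the start; "torque": the same for the moment, N m; "opening": finger opening in m; "finger_force": force on a finger pad.
Only numpy, scipy, OpenCV 4.12 (cv2) and the standard library are available. Lean on these libraries where they do the work, as an engineer would, in place of code of your own. Each camera call takes 0.05 s, during which the arm holds its last target. There are 200 camera calls.

### The job

Stand the flanged bushing, flange down, on the clamping fixture's bed between the jaw and the V block, then turn the clutch knob clockwise (seen from above) until the jaw has pushed the bushing home into the V and the knob slips. Let it click once, at most three times, then stop and take your hand off, leaving the bushing clamped upright; do not ram the bushing into the fixture or push the other things about.

Things in the scene. Friction and masses are not known exactly. Their poses are not given: they have to be found in the camera images.
- bushing: flanged bushing of bare steel, 28 mm tall: flange 32 mm across and 12 mm high at the bottom, collar 24 to 26 mm across above it, about 100 g. Origin: centre of the underside, z up
- fixture: clamping fixture fixed to the bench: base plate 80 (its x) x 200 (its y) x 12 mm high; towards -y a V block opening towards +y; towards +y a tower 56 x 66 x 42 mm high with the clutch knob, whose vertical axis stands at y = +50 mm. A V-notched jaw slides from under the tower along -y. V and jaw are 10.5 mm high above the bed, lower than the bushing's flange. Origin: centre of the underside
- seat (a point): point on the fixture's bed (12 mm above the bench) where the middle of the bushing's underside ends up when pushed home into the V: fixture x = 0, y = -50 mm. Axes as the fixture's. Set down 2 to 8 mm towards +y of it, a bushing stands free of V and jaw. The jaw starts 12 to 19 mm short of clamping it, moves about 6 mm per radian of the knob and stays where it is left
- knob_grip (a point): middle of the knob's grip bar, 10 mm under its top, on the knob's vertical axis, 66 mm above the bench. Bar 36 mm long (this frame's x), 11 mm thick (y), 24 mm high, upright on a round skirt of 18 mm radius whose top lies 52 mm above the bench. The knob turns about z without end and drives the jaw through a clutch; turning it freely takes about 0.1 N m
- ring: setting ring of bare steel, 54 mm across, 16 mm high, with a hole; a bystander. Origin: centre of the underside
- shaft: turned shaft sample with a shoulder, 28 mm across, 71 mm tall, standing; a bystander. Origin: centre of the underside
- indicator: dial indicator lying flat, 112 x 57 x 24 mm, a bystander. Origin: centre of the underside
- telltale (a point): tip of a small round pin, flush with the top of the knob's bar, which creeps up by 0.35 mm with each click (too little to read off a measured pose). Once the jaw is blocked the clutch lets go at about 0.14 N m more than free turning takes and clicks every 20 degrees, the torque rising and dropping with each click; the white lines on knob and collar, in line at the start, then part
Not all that is in view belongs to the job. Of the things that look like the bushing, take the one that is nearest to the robot's base at the start.

How it is judged:
By the outcome, as a careful person would: the job done as asked, in the order asked, and still so for the second after the job is handed in, with the robot touching nothing.
It also fails if it takes over 72 s, if anything falls off the work surface, if the arm or the gripper's body presses on something with over 40 N, if the wrist force passes 120 N, or if a joint passes its speed limit or range.

## Working session

There is one attempt and no reset: what is moved stays moved. The work goes in short steps, Python scripts to look and compute and a tool call to move; the robot and the scene stay as the last step left them, time stands still between calls to the robot, and variables do not carry over. Pictures are saved under pics/ and viewed, at most 10 in all, crops included, and the job is handed in when it is done.

Besides the shell and the picture viewer there is one more tool, called after ">>>" as a command line: name --argument value ..., lists and objects as JSON in quotes. apply_moves: Moves the arm, as the interface text tells. Its arguments: {"type":"object","properties":{"deltas":{"type":"array"},"force":{"type":"number"}},"required":["deltas"]}

```bash
mkdir -p pics; cat > h.py <<'E'
import numpy as np,cv2
from plant import sense,snapshot,hand_in,hold_point_z
from scipy.spatial.transform import Rotation as R
def snap(n,f):
    s=snapshot(n); cv2.imwrite('pics/%s.png'%f,s['image'][:,:,::-1]); np.save('pics/%s.npy'%f,s,allow_pickle=True); return s
def load(f): return np.load('pics/%s.npy'%f,allow_pickle=True).item()
def cloud(s,fish=False):
    v,u=np.mgrid[:480,:640].astype(float); x=(u-s['cx'])/s['fx']; y=(v-s['cy'])/s['fy']
    if fish:
        r=np.hypot(x,y)+1e-9; k=np.tan(np.minimum(r,1.5))/r; x,y=x*k,y*k
    d=s['depth']; P=np.stack([x*d,y*d,d],-1)
    P=P@R.from_quat(s['orientation']).as_matrix().T+np.array(s['position']); P[d==0]=np.nan; return P
E
python3 - <<'E'
from h import *
for n in('scene','top'): 
    s=snap(n,n+'0'); print(n,s['position'],s['orientation'],s['fx'])
print(sense(),hold_point_z if not callable(hold_point_z) else hold_point_z())
E
```

```text
scene [-0.09552471  0.38088116  0.6897732 ] [-0.45714113  0.78923589 -0.35483284  0.20548079] 460.6141606807417
top [0.33470622 0.04806113 1.14166753] [-0.69775276  0.71230943 -0.05108778  0.05609279] 525.1911518180478
{'time': 0.1, 'q': array([ 1.18008255,  0.32175779, -0.07010006,  1.45157057,  0.02260844,
        1.37079754, -0.05690406]), 'qd': array([ 0.00076471, -0.00083258, -0.00212195, -0.00235491, -0.00068436,
        0.00206124,  0.0009467 ]), 'effort': array([-3.93649098e-04, -4.94879866e+01, -3.84117197e-01, -3.15213275e+01,
        1.29216231e-02,  7.33080640e-03, -5.87397267e-06]), 'eef_pos': array([ 0.2557704 , -0.59703126,  0.23031839]), 'eef_rot': array([ 9.79581128e-01,  2.01047385e-01, -2.22957605e-04, -8.44074289e-04]), 'wrist_force': array([ 0.59539874, -0.49728172, -0.60049205]), 'torque': array([ 0.07758153,  0.01429095, -0.04306468]), 'finger_force': 0.0, 'opening': 0.08549703160368818} 0.0187
```

View pics/top0.png

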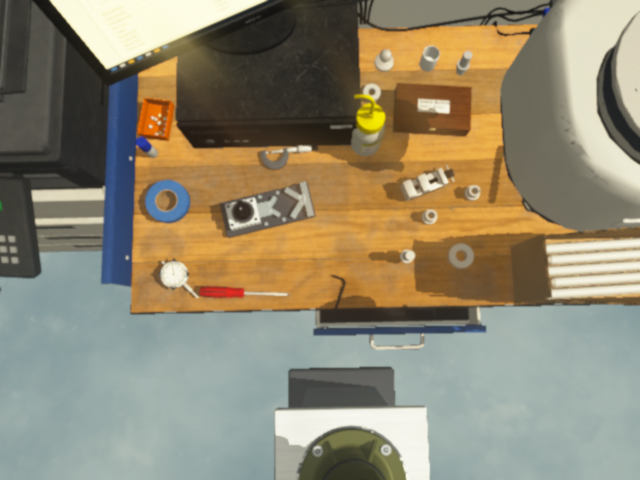

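View pics/scene0.png

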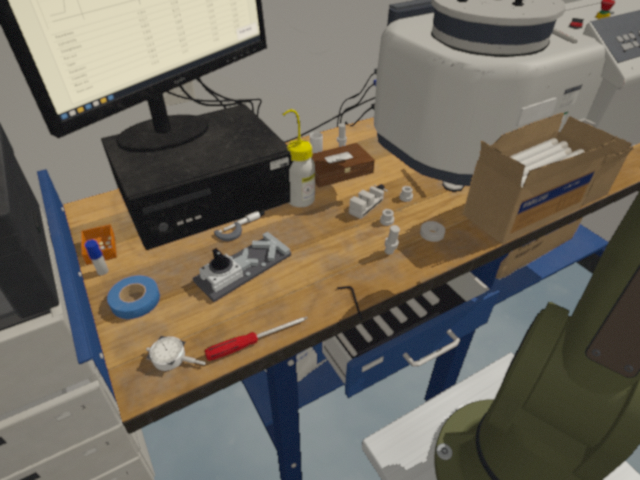

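```bash
python3 - <<'E'
from h import *
s=load('top0');P=cloud(s)
for n,(u,v) in dict(shaft=(407,257),A=(430,216),B=(473,192),C=(385,60),D=(430,57),E=(465,62),ring=(461,256),ind=(173,273),base=(350,460)).items():
    w=P[v-14:v+15,u-14:u+15].reshape(-1,3); t=np.nanmax(w[:,2]); m=w[w[:,2]>t-.004]; a=w[w[:,2]>.006]
    print(n,'top',t.round(4),np.nanmean(m,0).round(4),'all',np.nanmedian(a,0).round(4),np.linalg.norm(np.nanmean(m,0)[:2]).round(3),'ext',np.ptp(a[:,:2],0).round(3))
# fixture
w=P[170:245,210:325]; z=w[...,2]
for lo,hi in((.008,.016),(.018,.028),(.05,.058),(.06,.09)):
    m=w[(z>lo)&(z<hi)][:,:2]
    r=cv2.minAreaRect((m*1000).astype(np.float32)); print(lo,len(m),r)
im=s['image'];a=cv2.resize(im[165:240,210:325],None,fx=5,fy=5,interpolation=3); b=cv2.resize(im[170:275,380:490],None,fx=5,fy=5,interpolation=3)
c=np.zeros((600,800,3),np.uint8); 
a=cv2.resize(im[165:245,205:325],(400,267),interpolation=3);b=cv2.resize(im[170:275,380:490],(400,382),interpolation=3)
s2=load('scene0')['image'];d=cv2.resize(s2[180:260,340:460],(400,267),interpolation=3);e=cv2.resize(s2[220:310,180:300],(400,300),interpolation=3)
c[:267,:400]=a;c[:382,400:]=b;c[267:534,:400]=d;c[382:,400:]=cv2.resize(e,(400,218))
cv2.imwrite('pics/crop1.png',c[:,:,::-1])
E
```

```text
shaft top 0.0739 [ 0.4615 -0.126   0.0713] all [ 0.4615 -0.1226  0.065 ] 0.478 ext [0.027 0.024]
A top 0.0313 [ 0.552  -0.1845  0.0286] all [ 0.5502 -0.1807  0.0211] 0.582 ext [0.05  0.046]
B top 0.0319 [ 0.6029 -0.2794  0.0294] all [ 0.6019 -0.2773  0.0206] 0.665 ext [0.032 0.031]
C top 0.0514 [ 0.9168 -0.0967  0.0489] all [ 0.9119 -0.0964  0.0131] 0.922 ext [0.039 0.04 ]
D top 0.0543 [ 0.914  -0.1986  0.0515] all [ 0.9126 -0.1984  0.0315] 0.935 ext [0.041 0.039]
E top 0.0731 [ 0.897  -0.2731  0.0706] all [ 0.8901 -0.2697  0.0455] 0.938 ext [0.027 0.029]
ring top 0.021 [ 0.4643 -0.2465  0.0184] all [ 0.464  -0.2452  0.0149] 0.526 ext [0.053 0.055]
ind top 0.0298 [0.4418 0.3721 0.0266] all [0.4366 0.371  0.0218] 0.578 ext [0.061 0.062]
base top 0.1795 [ 0.0681 -0.0107  0.1781] all [0.0644 0.0063 0.062 ] 0.069 ext [0.025 0.06 ]
0.008 1495 ((575.8233642578125, 171.56558227539062), (80.2341079711914, 199.75762939453125), 12.632547378540039)
0.018 736 ((582.758056640625, 164.9630889892578), (78.75739288330078, 180.50360107421875), 9.174087524414062)
0.05 93 ((563.9110717773438, 219.94830322265625), (32.966285705566406, 34.98705291748047), 24.466575622558594)
0.06 105 ((564.9584350585938, 220.27554321289062), (36.007606506347656, 10.89547061920166), 9.709178924560547)
```

View pics/crop1.png

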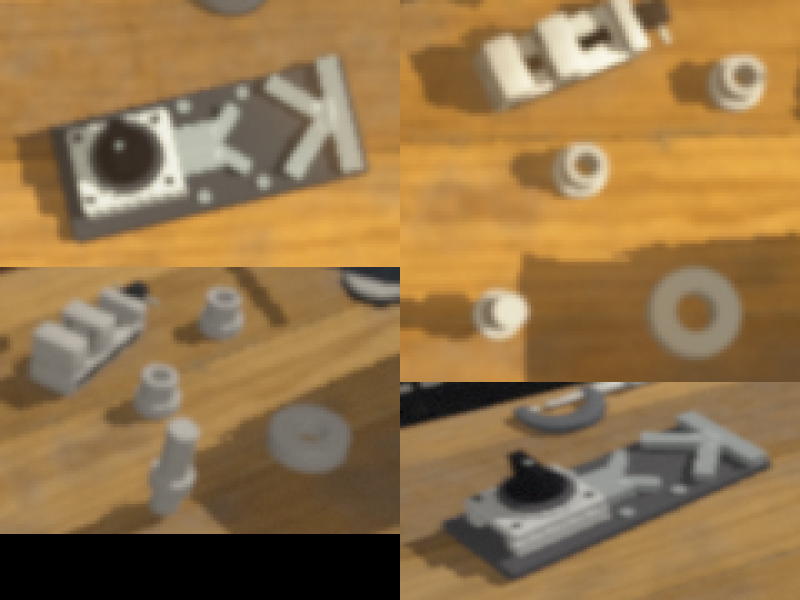

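A = (430,216), B = (473,192): both are flanged bushings about 28 mm tall. C = (385,60), D = (430,57) and E = (465,62) are taller or a different shape, and the shaft is at (407,257). A is the nearest to the base at 0.58 m (B is 0.665 m), and the crop confirms it has a flange at the bottom and a collar above. The fixture's knob end is at px (240,212) and the V at (295,200). Next I check the obstacles on the way.

```bash
python3 - <<'E'
from h import *
Q=np.concatenate([cloud(load(k)).reshape(-1,3) for k in('top0','scene0')]); Q=Q[~np.isnan(Q[:,0])]
print('rows x, cols y; max height mm')
ys=np.arange(-.7,.35,.05)
print('      ',(ys*100).astype(int))
for x in np.arange(.3,.9,.05):
    print('%.2f'%x,[int(1000*max(Q[(abs(Q[:,0]-x-.025)<.025)&(abs(Q[:,1]-y-.025)<.025)][:,2],default=-9.999)) for y in ys])
E
```

```text
rows x, cols y; max height mm
       [-70 -64 -59 -54 -49 -44 -39 -34 -29 -24 -19 -14  -9  -4   0   5  10  15
  20  25  30]
0.30 [-766, 193, 194, 195, 195, -772, -769, -70, -65, -64, -67, -63, -68, -69, 8, -68, -766, -769, -761, -768, -767]
0.35 [142, 194, 193, 193, 194, 196, 205, 207, 5, 4, 5, 4, 5, 6, 9, 5, 13, 15, 26, 28, 28]
0.40 [-769, 191, 145, 147, 146, 146, 205, 207, 19, 20, 5, 71, 5, 5, 7, 6, 4, 5, 21, 26, 26]
0.45 [312, 313, 314, 312, 305, 200, 206, 208, 20, 21, 5, 73, 5, 6, 4, 5, 4, 5, 6, 5, 26]
0.50 [343, 337, 411, 411, 411, 332, 316, 5, 6, 4, 31, 4, 4, 5, 6, 9, 16, 44, 77, 40, 6]
0.55 [343, 411, 411, 412, 412, 411, 330, 5, 31, 6, 41, 44, 6, 4, 4, 28, 27, 50, 79, 42, 25]
0.60 [343, 411, 412, 423, 412, 412, 412, 323, 31, 35, 46, 44, 4, 6, 4, 26, 26, 21, 14, 5, 29]
0.65 [-9999, -9999, 411, 411, 415, 416, 412, 324, 5, 31, 15, 7, 150, 154, 5, 5, 15, 14, 6, 5, 6]
0.70 [-9999, -9999, -9999, -9999, 410, 414, 412, 326, 46, 46, 45, 44, 226, 247, 154, 154, 154, 154, 155, 153, 153]
0.75 [-9999, -9999, -9999, -9999, 330, 413, 333, 325, 47, 47, 50, 48, 156, 156, 154, 155, 154, 155, 154, 427, 494]
0.80 [-9999, -9999, -9999, 330, 332, 332, 333, 324, 46, 48, 47, 49, 18, 154, 154, 155, 154, 462, 472, 483, 486]
0.85 [-9999, -9999, -9999, 331, 331, 332, 331, 303, 73, 54, 51, 38, 16, 155, 319, 440, 451, 460, 168, 166, 154]
0.90 [-9999, -9999, 345, 346, 345, 335, 174, 6, 73, 54, 52, 51, 375, 419, 429, 435, 260, 264, 252, 166, 163]
```

>>> apply_moves --deltas '[{"grip": 1,"dp": [0,0,4],"yaw": 0},{"grip": 1,"dp": [0,0,8],"yaw": 0},{"grip": 1,"dp": [0.5,2,10],"yaw": 0},{"grip": 1,"dp": [2,6,10],"yaw": 0},{"grip": 1,"dp": [3.5,10,10],"yaw": 0},{"grip": 1,"dp": [5,14,10],"yaw": 0},{"grip": 1,"dp": [6.5,18,10],"yaw": 0},{"grip": 1,"dp": [8,22,10],"yaw": 0},{"grip": 1,"dp": [9.5,26,10],"yaw": 0},{"grip": 1,"dp": [10.5,30,10],"yaw": 0},{"grip": 1,"dp": [11.5,34.5,10],"yaw": 0},{"grip": 0.8,"dp": [15,37,8],"yaw": 0},{"grip": 0.8,"dp": [18.5,39,5],"yaw": 0},{"grip": 0.8,"dp": [22,40,2],"yaw": 0},{"grip": 0.8,"dp": [25,41,-1],"yaw": 0},{"grip": 0.8,"dp": [28,41.4,-4],"yaw": 0},{"grip": 0.8,"dp": [29.5,41.4,-8],"yaw": 0},{"grip": 0.8,"dp": [29.5,41.4,-10],"yaw": 0},{"grip": 0.8,"dp": [29.5,41.4,-10],"yaw": 0},{"grip": 0.8,"dp": [29.5,41.4,-10],"yaw": 0}]'

```text
time: 2.1
eef_pos: [0.5508, -0.1836, 0.1315]
eef_rot: [0.98, 0.201, -0.0, -0.0]
wrist_force: [0.5, -0.8, -0.1]
opening: 0.0683
finger_force: 0.0
```

```bash
python3 - <<'E'
from h import *
s=snap('wrist','w1'); st=sense(); print(s['position'],s['orientation'],s['fx'],s['cx'],s['cy'],st['eef_pos'],st['eef_rot'],st['q'],st['wrist_force'],st['opening'])
P=cloud(s,True).reshape(-1,3)
c=np.array([.552,-.183])
w=P[np.linalg.norm(P[:,:2]-c,axis=1)<.03]
print(len(w))
for lo,hi in((.004,.011),(.0085,.0155),(.018,.024),(.0245,.034)):
    m=w[(w[:,2]>lo)&(w[:,2]<hi)]; 
    if len(m)>5: print(lo,len(m),cv2.minEnclosingCircle((m[:,:2]*1000).astype(np.float32)),m.mean(0))
print('table z',np.nanmedian(w[w[:,2]<.005][:,2]))
E
```

```text
[ 0.61598449 -0.15422407  0.27482944] [ 0.82623611 -0.5450886  -0.07828278  0.11867655] 371.64829954431775 317.35008888095376 239.22493346923912 [ 0.55148581 -0.18387764  0.13262767] [9.79624942e-01 2.00833821e-01 6.59773956e-04 5.59611032e-04] [ 0.70461666  0.28228989 -0.49903126  1.73597822  0.14653865  1.15854225
 -1.00285567] [ 0.94984435 -0.23814822  0.31037259] 0.06825818841336835
26183
0.004 295 ((553.5310668945312, -183.7996368408203), 16.31210708618164) [ 0.55813645 -0.18104875  0.00919183]
0.0085 491 ((553.5087280273438, -183.75791931152344), 16.348791122436523) [ 0.5585932  -0.18090131  0.01136926]
0.018 106 ((556.0243530273438, -182.632080078125), 12.058640480041504) [ 0.55582888 -0.18263581  0.02110085]
0.0245 697 ((553.2999267578125, -183.90902709960938), 12.863120079040527) [ 0.55363348 -0.18385408  0.02808904]
table z 0.0006934914844461959
```

View pics/w1.png

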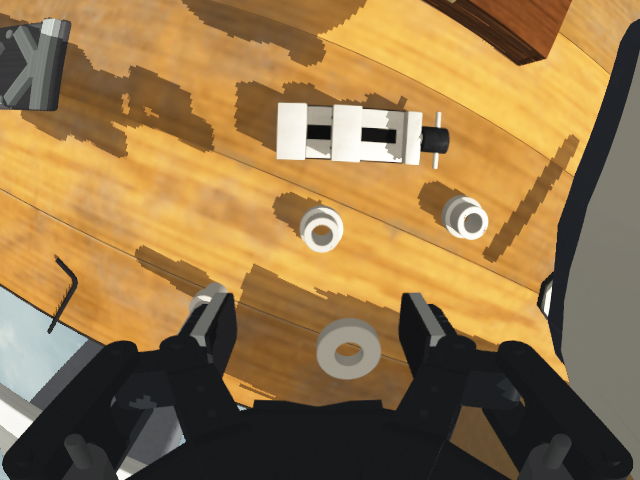

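>>> apply_moves --deltas '[{"grip": 0.8,"dp": [0.25,-0.05,-3],"yaw": 0},{"grip": 0.8,"dp": [0.25,-0.05,-6],"yaw": 0},{"grip": 0.7,"dp": [0.25,-0.05,-9],"yaw": 0},{"grip": 0.6,"dp": [0.25,-0.05,-11],"yaw": 0},{"grip": 0.6,"dp": [0.25,-0.05,-11.6],"yaw": 0},{"grip": 0.6,"dp": [0.25,-0.05,-11.6],"yaw": 0},{"grip": 0.4,"dp": [0.25,-0.05,-11.6],"yaw": 0},{"grip": 0.3,"dp": [0.25,-0.05,-11.6],"yaw": 0},{"grip": 0.1,"dp": [0.25,-0.05,-11.6],"yaw": 0},{"grip": 0.1,"dp": [0.25,-0.05,-11.6],"yaw": 0},{"grip": 0.1,"dp": [0.25,-0.05,-11.6],"yaw": 0},{"grip": 0.1,"dp": [0.25,-0.05,-11.6],"yaw": 0}]' --force 40

```text
time: 3.35
eef_pos: [0.5549, -0.1846, 0.0174]
eef_rot: [0.98, 0.201, 0.001, 0.001]
wrist_force: [-1.0, -0.2, 6.9]
opening: 0.0226
finger_force: 39.1
```

>>> apply_moves --deltas '[{"grip": 0.1,"dp": [0,0,0.5],"yaw": 0},{"grip": 0.1,"dp": [0,0,2],"yaw": 0},{"grip": 0.1,"dp": [0,0,5],"yaw": 0},{"grip": 0.1,"dp": [0,0,8],"yaw": 0},{"grip": 0.1,"dp": [0,0,10],"yaw": 0},{"grip": 0.1,"dp": [0,0,10],"yaw": 0},{"grip": 0.1,"dp": [0,0,10],"yaw": 0}]'

```text
time: 4.05
eef_pos: [0.5534, -0.184, 0.1158]
eef_rot: [0.98, 0.201, 0.0, 0.0]
wrist_force: [-1.3, -0.3, -2.0]
opening: 0.0227
finger_force: 39.4
```

```bash
python3 - <<'E'
from h import *
s=snap('wrist','w2'); st=sense(); print(st['eef_pos'],st['eef_rot'],st['q'],st['wrist_force'],st['opening'],st['finger_force'])
c=cv2.resize(s['image'][200:420,180:460],None,fx=2.5,fy=2.5,interpolation=3); cv2.imwrite('pics/w2c.png',c[:,:,::-1])
E
```

```text
[ 0.55274876 -0.18387937  0.11468783] [ 9.79587696e-01  2.01016298e-01 -5.89796867e-04 -2.13402504e-04] [ 0.7004918   0.30486392 -0.49783566  1.74825956  0.15927881  1.12979424
 -1.01244189] [ 0.09900983 -0.09633525 -2.59017431] 0.022800364311228456 39.390407862974826
```

View pics/w2c.png

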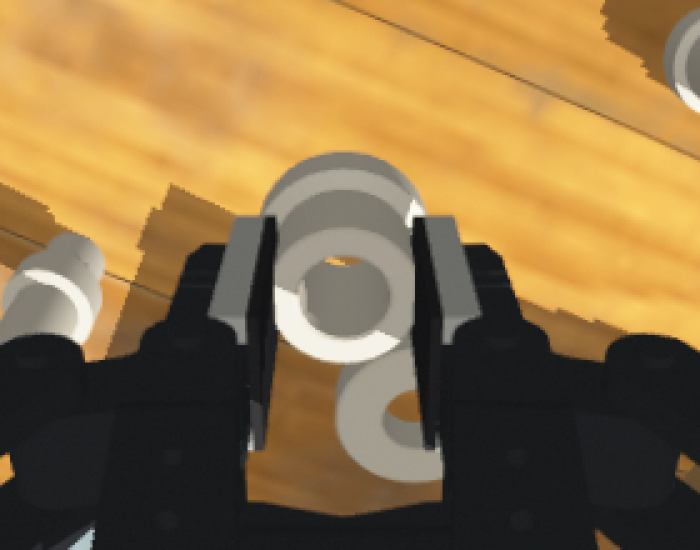

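The bushing is held by the collar at crop (345,290), and the ring behind it is still on the bench. I now measure its tilt and the offset of its underside from the TCP.

```bash
python3 - <<'E'
from h import *
s=load('w2');P=cloud(s,True)
e=sense()['eef_pos'];print(e)
# annulus top: image region around (180+345/2.5, 200+290/2.5)=(318,316)
W=P[290:345,290:346].reshape(-1,3); W=W[(abs(W[:,2]-e[2])<.05)]
h=np.histogram(W[:,2],20);print(h[0],(h[1]*1000).round(0))
t=np.percentile(W[:,2],90)
m=W[abs(W[:,2]-np.median(W[W[:,2]>t-.006][:,2]))<.004]; m=m[np.linalg.norm(m[:,:2]-e[:2],axis=1)<.014]
A=np.c_[m[:,:2]-e[:2],np.ones(len(m))];c,*_=np.linalg.lstsq(A,m[:,2],rcond=None)
print('tilt deg',np.degrees(np.arctan(c[:2])),'z at centre',c[2],'res',np.std(A@c-m[:,2]),len(m))
print('circ',cv2.minEnclosingCircle((m[:,:2]*1000).astype(np.float32)))
E
```

```text
[ 0.55274876 -0.18387937  0.11468783]
[  18   32   25   37   34   39   38   55   56   64   57   64   75   68
  100  113  110  158 1086  563] [ 99. 101. 102. 103. 105. 106. 108. 109. 111. 112. 114. 115. 117. 118.
 119. 121. 122. 124. 125. 127. 128.]
tilt deg [-0.15922158 -0.15578671] z at centre 0.12617831933779805 res 0.001064267706222488 1909
circ ((552.7161865234375, -184.02447509765625), 13.8944673538208)
```

>>> apply_moves --deltas '[{"grip": 0.1,"dp": [-2,2,3],"yaw": 0},{"grip": 0.1,"dp": [-4,5,6],"yaw": 0},{"grip": 0.1,"dp": [-5,9,8],"yaw": 0},{"grip": 0.1,"dp": [-5,13,8],"yaw": 0},{"grip": 0.1,"dp": [-5,17,8],"yaw": 0},{"grip": 0.1,"dp": [-5,21,8],"yaw": 0},{"grip": 0.1,"dp": [-4,24,8],"yaw": 0},{"grip": 0.1,"dp": [-2,27,8],"yaw": -3},{"grip": 0.1,"dp": [1,30,8],"yaw": -6},{"grip": 0.1,"dp": [3.2,31.1,8],"yaw": -10},{"grip": 0.1,"dp": [3.2,31.1,6],"yaw": -10},{"grip": 0.1,"dp": [3.2,31.1,4],"yaw": -10},{"grip": 0.1,"dp": [3.2,31.1,4],"yaw": -10},{"grip": 0.1,"dp": [3.2,31.1,4],"yaw": -10}]'

```text
time: 5.5
eef_pos: [0.5847, 0.1268, 0.1542]
eef_rot: [0.993, 0.115, -0.001, -0.0]
wrist_force: [-0.4, -0.3, -0.5]
opening: 0.0228
finger_force: 39.5
```

```bash
python3 - <<'E'
from h import *
s=snap('wrist','w3'); st=sense(); print(st['time'],st['eef_pos'],st['eef_rot'],st['q'],st['wrist_force'],st['opening'])
t=snap('top','top3')
P=cloud(s,True)
m=np.linalg.norm(P[...,:2]-np.array([.576,.1716]),axis=-1)<.115
w=P[m]; 
for lo,hi in((.009,.0155),(.0185,.027),(.038,.046),(.049,.056),(.07,.08)):
    q=w[(w[:,2]>lo)&(w[:,2]<hi)]; 
    if len(q)>5:print(lo,len(q),q.mean(0).round(4),cv2.minAreaRect((q[:,:2]*1000).astype(np.float32)))
q=w[(w[:,2]>.019)&(w[:,2]<.026)]
# fixture frame orthophoto of heights
th=np.radians(12.6);X=np.array([np.cos(th),np.sin(th)]);Y=np.array([-X[1],X[0]])
d=w[:,:2]-np.array([.5758,.1716]);fx=d@X;fy=d@Y
img=np.zeros((420,260),np.uint8)
ok=(abs(fx)<.064)&(abs(fy)<.104)&(w[:,2]<.09)
img[(210-fy[ok]*2000).astype(int),(130+fx[ok]*2000).astype(int)]=np.clip(w[ok,2]*3000,20,255)
full=np.zeros((480,800,3),np.uint8);full[:,:,]=0
full[:420,:260]=img[...,None]; full[:405,260:]=cv2.resize(s['image'],(540,405)); cv2.imwrite('pics/w3c.png',full[:,:,::-1])
E
```

```text
5.55 [0.58539454 0.1269991  0.15539252] [ 9.93380591e-01  1.14869222e-01 -2.40317893e-04 -7.80019942e-05] [ 0.32842999  0.34106579 -0.70955306  1.65991797  0.23322745  1.22786553
 -1.7723004 ] [ 0.5216628   0.45223422 -1.31844268] 0.02309100761282132
0.009 11252 [0.5987 0.1557 0.0126] ((612.5748291015625, 179.35775756835938), (151.95526123046875, 200.04983520507812), 12.94159984588623)
0.0185 6093 [0.5887 0.1296 0.0233] ((576.0724487304688, 164.27684020996094), (77.5078125, 181.4059600830078), 14.707219123840332)
0.038 2229 [0.5714 0.2201 0.0406] ((565.9644775390625, 222.62985229492188), (54.616329193115234, 65.1262435913086), 12.742304801940918)
0.049 848 [0.5688 0.2132 0.0526] ((567.8817138671875, 219.9932098388672), (37.206398010253906, 33.81288528442383), 79.21373748779297)
0.07 917 [0.5675 0.2189 0.0759] ((566.5673217773438, 219.4900360107422), (35.68462371826172, 11.08404541015625), 10.370323181152344)
```

View pics/w3c.png

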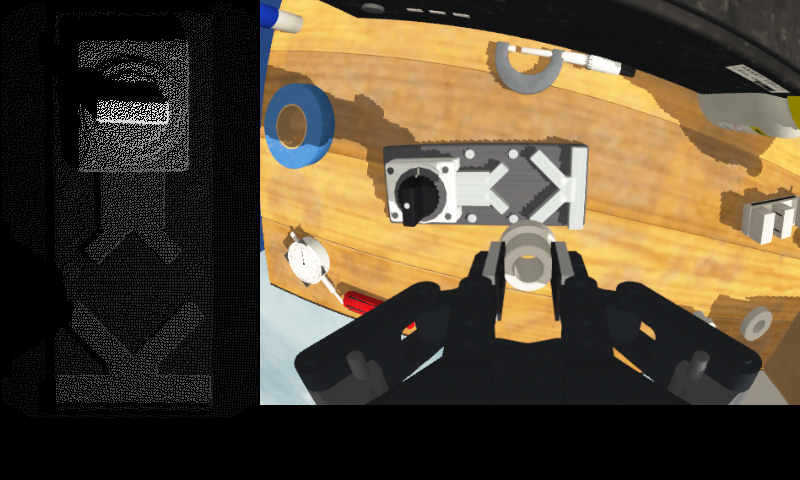

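In the composite the fixture's V apex is at px (560,188) and the knob at (418,195). Measured with the wrist camera, the seat is at about (0.5885, 0.122), so the target is 5 mm towards the jaw, about (0.587, 0.127).

>>> apply_moves --deltas '[{"grip": 0.1,"dp": [0.2,-0.05,-3],"yaw": 0},{"grip": 0.1,"dp": [0.2,-0.05,-6],"yaw": 0},{"grip": 0.1,"dp": [0.2,-0.05,-9],"yaw": 0},{"grip": 0.1,"dp": [0.2,-0.05,-11],"yaw": 0},{"grip": 0.1,"dp": [0.2,-0.05,-12],"yaw": 0},{"grip": 0.1,"dp": [0.2,-0.05,-12.3],"yaw": 0},{"grip": 0.1,"dp": [0.2,-0.05,-12.4],"yaw": 0},{"grip": 0.1,"dp": [0.2,-0.05,-12.4],"yaw": 0}]'

```text
time: 6.4
eef_pos: [0.5885, 0.1268, 0.0328]
eef_rot: [0.993, 0.115, 0.001, 0.0]
wrist_force: [0.6, 0.4, -0.8]
opening: 0.0224
finger_force: 39.5
```

```bash
python3 - <<'E'
from h import *
s=snap('wrist','w4'); st=sense(); print(st['time'],st['eef_pos'],st['wrist_force'])
c=np.vstack([cv2.resize(s['image'][190:410,160:460],None,fx=2.6,fy=2.6,interpolation=3)]); cv2.imwrite('pics/w4c.png',c[:,:,::-1])
E
```

```text
6.45 [0.58850678 0.12672927 0.03274992] [-0.24766229 -0.38451463 -1.39649741]
```

View pics/w4c.png

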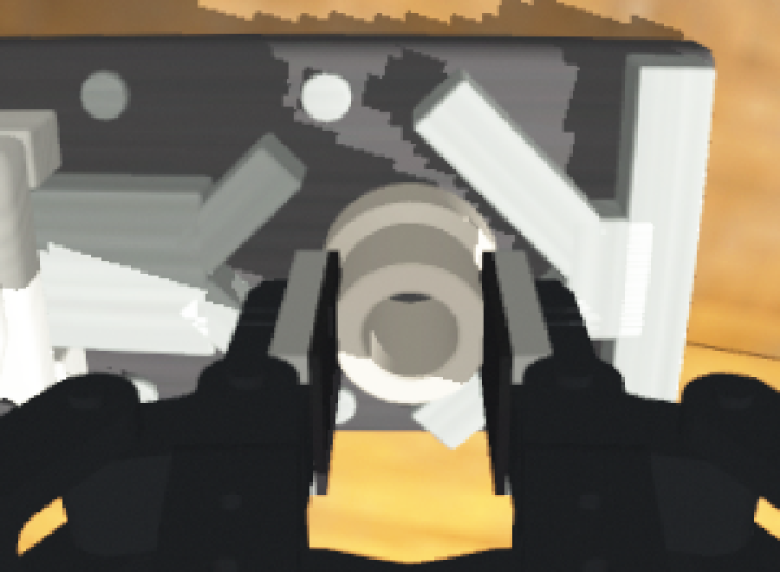

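```bash
python3 - <<'E'
from h import *
st=sense();e=st['eef_pos'];th=np.radians(12.7);X=np.array([np.cos(th),np.sin(th)]);Y=np.array([-X[1],X[0]])
for f in('w3','w4','top0'):
    w=cloud(load(f),f[0]=='w').reshape(-1,3); w=w[(w[:,2]>.0195)&(w[:,2]<.027)]
    d=w[:,:2]-np.array([.5776,.1710]);a=d@X;b=d@Y
    if f=='w4':
        print('bushing fix',(e[:2]-[.5776,.1710])@X,(e[:2]-[.5776,.1710])@Y)
    p=a[(b<-.03)&(b>-.101)];q=b[(b<-.03)&(b>-.101)]
    k=(abs(p)<.045)&(q<-.086); print(f,'back bar x',np.percentile(p[k],[1,99]).round(4),'y',np.percentile(q[k],[1]).round(4))
    for y0 in np.arange(-.068,-.034,.004):
        r=p[(abs(q-y0)<.001)&(abs(p)<.042)]; n=r[r<0];o=r[r>0]
        print(' y%.3f'%y0,'L',n.max().round(4) if len(n) else None,'R',o.min().round(4) if len(o) else None, end=';')
    print()
    k=(b>-.03)&(b<.012)&(abs(a)<.045)
    for y0 in (-.022,-.018,-.014,-.01):
        r=a[k&(abs(b-y0)<.001)];n=r[r<0];o=r[r>0];print(' jaw y%.3f'%y0,n.max().round(4) if len(n) else None,o.min().round(4) if len(o) else None,end=';')
    print()
E
```

```text
w3 back bar x [-0.0379  0.0382] y [-0.0954]
 y-0.068 L -0.0041 R 0.0035; y-0.064 L -0.0072 R 0.0072; y-0.060 L -0.0123 R 0.0121; y-0.056 L -0.0156 R 0.0153; y-0.052 L -0.0195 R 0.0197; y-0.048 L -0.0234 R 0.0227; y-0.044 L -0.0273 R None; y-0.040 L None R None; y-0.036 L None R None;
 jaw y-0.022 -0.0139 0.0129; jaw y-0.018 -0.0083 0.0083; jaw y-0.014 -0.0042 0.0042; jaw y-0.010 -0.0006 0.0008;
bushing fix 0.000907187704147615 -0.04558543959637258
w4 back bar x [-0.0245  0.0386] y [-0.0951]
 y-0.068 L None R 0.0036; y-0.064 L None R 0.0064; y-0.060 L None R 0.0107; y-0.056 L -0.0188 R 0.004; y-0.052 L -0.0228 R 0.0088; y-0.048 L -0.0063 R 0.0107; y-0.044 L -0.0073 R 0.0116; y-0.040 L -0.0055 R 0.0108; y-0.036 L None R 0.0083;
 jaw y-0.022 None 0.0129; jaw y-0.018 None 0.0082; jaw y-0.014 -0.0044 0.0041; jaw y-0.010 -0.0009 0.0006;
top0 back bar x [-0.0405  0.0356] y [-0.0949]
 y-0.068 L -0.0057 R 0.0013; y-0.064 L -0.0094 R 0.0114; y-0.060 L -0.0128 R 0.0124; y-0.056 L -0.0194 R 0.0153; y-0.052 L -0.0227 R 0.0184; y-0.048 L -0.0266 R 0.0215; y-0.044 L None R 0.0256; y-0.040 L None R None; y-0.036 L None R None;
 jaw y-0.022 -0.0175 0.0127; jaw y-0.018 -0.0122 0.0083; jaw y-0.014 -0.0084 0.0053; jaw y-0.010 -0.0032 0.0014;
```

>>> apply_moves --deltas '[{"grip": 0.1,"dp": [-0.05,0,-0.05],"yaw": 0},{"grip": 0.1,"dp": [-0.05,0,-0.1],"yaw": 0},{"grip": 0.1,"dp": [-0.05,0,-0.15],"yaw": 0},{"grip": 0.1,"dp": [-0.05,0,-0.15],"yaw": 0},{"grip": 0.1,"dp": [-0.05,0,-0.15],"yaw": 0}]'

```text
time: 6.95
eef_pos: [0.587, 0.1265, 0.0298]
eef_rot: [0.993, 0.115, -0.0, 0.0]
wrist_force: [-0.3, 0.4, -2.1]
opening: 0.0225
finger_force: 39.5
```

>>> apply_moves --deltas '[{"grip": 0.1,"dp": [0,0,-0.05],"yaw": 0},{"grip": 0.1,"dp": [0,0,-0.1],"yaw": 0},{"grip": 0.1,"dp": [0,0,-0.1],"yaw": 0},{"grip": 0.1,"dp": [0,0,-0.1],"yaw": 0}]'

```text
time: 7.35
eef_pos: [0.587, 0.1266, 0.0295]
eef_rot: [0.993, 0.115, 0.0, 0.0]
wrist_force: [-2.8, -0.1, 4.7]
opening: 0.0229
finger_force: 40.2
```

>>> apply_moves --deltas '[{"grip": 0.35,"dp": [0,0,0.02],"yaw": 0},{"grip": 0.45,"dp": [0,0,0.05],"yaw": 0},{"grip": 0.55,"dp": [0,0,0.1],"yaw": 0},{"grip": 0.6,"dp": [0,0,0.2],"yaw": 0},{"grip": 0.6,"dp": [0,0,1],"yaw": 0},{"grip": 0.6,"dp": [0,0,3],"yaw": 0},{"grip": 0.6,"dp": [0,0,6],"yaw": 0},{"grip": 0.6,"dp": [0,0,9],"yaw": 0},{"grip": 0.6,"dp": [-1,4,10],"yaw": -2},{"grip": 0.6,"dp": [-2,8,10],"yaw": -2},{"grip": 0.6,"dp": [-2,9.2,10],"yaw": -2},{"grip": 0.6,"dp": [-2,9.2,10],"yaw": -2},{"grip": 0.6,"dp": [-2,9.2,10],"yaw": -2}]'

```text
time: 8.65
eef_pos: [0.5674, 0.2173, 0.1287]
eef_rot: [0.995, 0.097, -0.0, 0.001]
wrist_force: [-0.3, -0.2, -0.7]
opening: 0.051
finger_force: 0.0
```

```bash
python3 - <<'E'
from h import *
s=snap('wrist','w5'); st=sense(); print(st['time'],st['eef_pos'],st['eef_rot'],st['q'],st['wrist_force'],st['torque'],st['opening'])
P=cloud(s,True);w=P.reshape(-1,3)
q=w[(np.linalg.norm(w[:,:2]-[.566,.22],axis=1)<.03)&(w[:,2]>.071)&(w[:,2]<.082)];print(len(q),cv2.minAreaRect((q[:,:2]*1000).astype(np.float32)),q[:,2].mean())
q=w[(np.linalg.norm(w[:,:2]-[.587,.1265],axis=1)<.025)&(w[:,2]>.036)&(w[:,2]<.045)];print(len(q),cv2.minEnclosingCircle((q[:,:2]*1000).astype(np.float32)),q[:,2].mean())
cv2.imwrite('pics/w5.png',cv2.resize(s['image'][60:360,120:560],None,fx=1.8,fy=1.8)[:,:,::-1])
E
```

```text
8.7 [0.56762458 0.2163902  0.12858316] [ 9.95338869e-01  9.64362347e-02 -1.92843364e-04  7.42912069e-04] [ 0.17910011  0.39058767 -0.7241709   1.66625939  0.27639525  1.19067103
 -1.98916836] [-0.12873766 -0.62094889 -1.02811754] [ 0.03491231 -0.02208375  0.0578925 ] 0.0512030044308446
1146 ((566.4364013671875, 220.18905639648438), (36.417747497558594, 10.316771507263184), 10.715353965759277) 0.07653058979606978
727 ((585.2172241210938, 128.0802764892578), 12.960843086242676) 0.03995959223145336
```

View pics/w5.png

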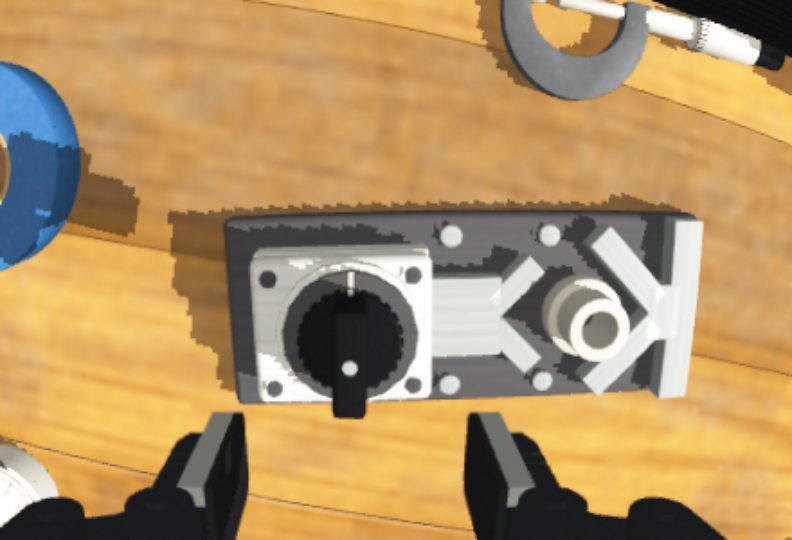

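>>> apply_moves --deltas '[{"grip": 0.5,"dp": [-0.05,0.2,-1],"yaw": 6},{"grip": 0.5,"dp": [-0.05,0.2,-3],"yaw": 6},{"grip": 0.5,"dp": [-0.05,0.2,-3],"yaw": 6},{"grip": 0.5,"dp": [-0.05,0.2,-3],"yaw": 6}]'

```text
time: 9.1
eef_pos: [0.5668, 0.2187, 0.0986]
eef_rot: [0.989, 0.148, -0.001, 0.0]
wrist_force: [0.0, -0.7, 0.4]
opening: 0.0425
finger_force: 0.0
```

```bash
python3 -c "
from h import *
s=sense();print(s['eef_pos'],s['q'],R.from_quat(s['eef_rot']).as_euler('ZYX',degrees=True))"
```

```text
[0.56677531 0.21870777 0.098556  ] [ 0.17900417  0.42648668 -0.7317663   1.69368229  0.30911438  1.14205979
 -1.91207685] [1.70472918e+01 7.70411446e-02 1.79967200e+02]
```

>>> apply_moves --deltas '[{"grip": 0.5,"dp": [0,0,0.5],"yaw": 8},{"grip": 0.5,"dp": [0,0,1],"yaw": 16},{"grip": 0.5,"dp": [0,0,1],"yaw": 24},{"grip": 0.5,"dp": [0,0,1],"yaw": 32.5},{"grip": 0.5,"dp": [0,0,1],"yaw": 41},{"grip": 0.5,"dp": [0,0,1],"yaw": 49.5},{"grip": 0.5,"dp": [0,0,1],"yaw": 58},{"grip": 0.5,"dp": [0,0,1],"yaw": 66.5},{"grip": 0.5,"dp": [0,0,1],"yaw": 75},{"grip": 0.5,"dp": [0,0,1],"yaw": 83.5},{"grip": 0.5,"dp": [0,0,1],"yaw": 92},{"grip": 0.5,"dp": [0,0,1],"yaw": 100.5},{"grip": 0.5,"dp": [0,0,1],"yaw": 109},{"grip": 0.5,"dp": [0,0,1],"yaw": 117.5},{"grip": 0.5,"dp": [0,0,1],"yaw": 126},{"grip": 0.5,"dp": [0,0,1],"yaw": 134.5},{"grip": 0.5,"dp": [0,0,1],"yaw": 143},{"grip": 0.5,"dp": [0,0,1],"yaw": 151.5},{"grip": 0.5,"dp": [0,0,1],"yaw": 160},{"grip": 0.5,"dp": [0,0,1],"yaw": 168}]'

```text
time: 11.1
eef_pos: [0.5675, 0.2195, 0.1097]
eef_rot: [-0.047, 0.999, -0.0, 0.001]
wrist_force: [-0.2, 0.3, -1.0]
opening: 0.0426
finger_force: 0.0
```

>>> apply_moves --deltas '[{"grip": 0.5,"dp": [0,0,0],"yaw": 5.5},{"grip": 0.5,"dp": [0,0,-0.5],"yaw": 5.5},{"grip": 0.5,"dp": [0,0,-1],"yaw": 5.5},{"grip": 0.5,"dp": [0,0,-1],"yaw": 5.5}]'

```text
time: 11.5
eef_pos: [0.5664, 0.2197, 0.0981]
eef_rot: [-0.092, 0.996, -0.0, -0.0]
wrist_force: [0.1, -0.3, -0.5]
opening: 0.0426
finger_force: 0.0
```

```bash
python3 -c "
from h import *
for i in range(3):
  s=snapshot('wrist');s=sense();print(s['eef_pos'],s['q'][6],R.from_quat(s['eef_rot']).as_euler('ZYX',degrees=True),s['torque'],s['wrist_force'])"
```

```text
[0.56645036 0.21998261 0.09847509] 0.8385962492693421 [-1.69409443e+02 -3.06072011e-02 -1.79965782e+02] [-0.02233362 -0.02720809 -0.01518641] [-0.53088812 -0.49358868  0.00779807]
[0.56648973 0.22024004 0.0987458 ] 0.8388989590073043 [-1.69375699e+02 -7.61126112e-03 -1.79974966e+02] [ 0.00045944  0.03129168 -0.01775806] [0.89070427 0.31355663 0.02781459]
[0.56652736 0.22043905 0.09892048] 0.8390892563539545 [-1.69353999e+02  7.92017618e-03 -1.79987985e+02] [-0.0114105   0.07016061 -0.01514744] [ 0.16279153 -0.25455479 -0.24463415]
```

>>> apply_moves --deltas '[{"grip": 0.5,"dp": [0,0,-2],"yaw": 0},{"grip": 0.5,"dp": [0,0,-3.5],"yaw": 0},{"grip": 0.5,"dp": [0,0,-4.1],"yaw": 0},{"grip": 0.4,"dp": [0,0,-4.1],"yaw": 0},{"grip": 0.3,"dp": [0,0,-4.1],"yaw": 0},{"grip": 0.2,"dp": [0,0,-4.1],"yaw": 0},{"grip": 0.05,"dp": [0,0,-4.1],"yaw": 0},{"grip": 0.05,"dp": [0,0,-4.1],"yaw": 0},{"grip": 0.05,"dp": [0,0,-4.1],"yaw": 0},{"grip": 0.05,"dp": [0,0,-4.1],"yaw": 0}]' --force 50

```text
time: 12.65
eef_pos: [0.5671, 0.2194, 0.0586]
eef_rot: [-0.093, 0.996, -0.001, 0.0]
wrist_force: [-1.7, -4.2, 5.8]
opening: 0.0096
finger_force: 52.3
```

>>> apply_moves --deltas '[{"grip": 0.05,"dp": [0,0,0.1],"yaw": -3},{"grip": 0.05,"dp": [0,0.05,0.1],"yaw": -9},{"grip": 0.05,"dp": [0,0.05,0.1],"yaw": -15},{"grip": 0.05,"dp": [0,0.05,0.1],"yaw": -21},{"grip": 0.05,"dp": [0,0.05,0.1],"yaw": -27},{"grip": 0.05,"dp": [0,0.05,0.1],"yaw": -33},{"grip": 0.05,"dp": [0,0.05,0.1],"yaw": -39},{"grip": 0.05,"dp": [0,0.05,0.1],"yaw": -45},{"grip": 0.05,"dp": [0,0.05,0.1],"yaw": -51},{"grip": 0.05,"dp": [0,0.05,0.1],"yaw": -57}]'

```text
time: 13.65
eef_pos: [0.567, 0.2189, 0.0587]
eef_rot: [0.396, 0.918, -0.001, 0.001]
wrist_force: [-0.6, -5.7, 0.9]
opening: 0.0095
finger_force: 51.7
```

```bash
cat > j.py <<'E'
from h import *
import sys
def jaw(f):
    s=snap('wrist',f); st=sense(); print('t',st['time'],st['eef_pos'],'yaw',R.from_quat(st['eef_rot']).as_euler('ZYX',degrees=True)[0],'q7',st['q'][6],'F',st['wrist_force'],'T',st['torque'],st['opening'])
    th=np.radians(12.7);X=np.array([np.cos(th),np.sin(th)]);Y=np.array([-X[1],X[0]])
    w=cloud(s,True).reshape(-1,3);d=w[:,:2]-np.array([.5776,.1710]);a=d@X;b=d@Y;z=w[:,2]
    for y0 in np.arange(-.044,-.004,.004):
        r=a[(abs(b-y0)<.001)&(abs(a)<.03)&(z>.0195)&(z<.0265)];n=r[r<0];o=r[r>0];print('y%.3f'%y0,n.max().round(4) if len(n) else None,o.min().round(4) if len(o) else None,end='; ')
    k=(z>.0365)&(z<.046)&(abs(a)<.025)&(abs(b+.047)<.025)
    if k.sum()>9: print('\nbushing',k.sum(),cv2.minEnclosingCircle((np.c_[a,b][k]*1000).astype(np.float32)),z[k].mean())
jaw(sys.argv[1])
E
python3 j.py w6
```

```text
t 13.7 [0.56707217 0.21888866 0.05869997] yaw 133.1527346991378 q7 -0.0830027053803556 F [ 0.70520815 -4.36085791  1.07589184] T [-0.90373495 -0.0146686   0.02493373] 0.009809095243137547
y-0.044 None None; y-0.040 None None; y-0.036 None None; y-0.032 None None; y-0.028 None None; y-0.024 None None; y-0.020 None None; y-0.016 None None; y-0.012 None None; y-0.008 -0.0143 None;
```

>>> apply_moves --deltas '[{"grip": 0.05,"dp": [0,-0.15,0],"yaw": -6},{"grip": 0.05,"dp": [0,-0.15,0],"yaw": -12},{"grip": 0.05,"dp": [0,-0.15,0],"yaw": -18},{"grip": 0.05,"dp": [0,-0.15,0],"yaw": -24},{"grip": 0.05,"dp": [0,-0.15,0],"yaw": -30},{"grip": 0.05,"dp": [0,-0.15,0],"yaw": -36},{"grip": 0.05,"dp": [0,-0.15,0],"yaw": -42},{"grip": 0.05,"dp": [0,-0.15,0],"yaw": -48},{"grip": 0.05,"dp": [0,-0.15,0],"yaw": -54},{"grip": 0.05,"dp": [0,-0.15,0],"yaw": -60}]'

```text
time: 14.7
eef_pos: [0.5666, 0.2187, 0.0587]
eef_rot: [0.801, 0.598, -0.0, 0.001]
wrist_force: [-0.1, -3.4, 1.0]
opening: 0.0098
finger_force: 51.6
```

```bash
python3 -c "
from h import *
s=sense();print(s['eef_pos'],s['q'],R.from_quat(s['eef_rot']).as_euler('ZYX',degrees=True),s['torque'],s['wrist_force'])"
```

```text
[0.56659172 0.21865221 0.05869393] [ 0.26902608  0.5212634  -0.86072458  1.72409039  0.43886314  1.10106386
 -1.01856343] [7.34807593e+01 6.98604519e-02 1.79958390e+02] [-0.69326122 -0.02468641  0.13888715] [-0.11387531 -3.44434813  0.98919239]
```

>>> apply_moves --deltas '[{"grip": 0.3,"dp": [0,-0.1,0],"yaw": 0},{"grip": 0.5,"dp": [0,-0.1,0],"yaw": 0},{"grip": 0.5,"dp": [0,-0.1,0.5],"yaw": 0},{"grip": 0.5,"dp": [0,-0.1,2.5],"yaw": 0},{"grip": 0.5,"dp": [0,-0.1,4.5],"yaw": 0},{"grip": 0.5,"dp": [0,-0.1,4.5],"yaw": 8},{"grip": 0.5,"dp": [0,-0.1,4.5],"yaw": 16.5},{"grip": 0.5,"dp": [0,-0.1,4.5],"yaw": 25},{"grip": 0.5,"dp": [0,-0.1,4.5],"yaw": 33.5},{"grip": 0.5,"dp": [0,-0.1,4.5],"yaw": 42},{"grip": 0.5,"dp": [0,-0.1,4.5],"yaw": 50.5},{"grip": 0.5,"dp": [0,-0.1,4.5],"yaw": 59},{"grip": 0.5,"dp": [0,-0.1,4.5],"yaw": 67.5},{"grip": 0.5,"dp": [0,-0.1,4.5],"yaw": 76},{"grip": 0.5,"dp": [0,-0.1,4.5],"yaw": 84.5},{"grip": 0.5,"dp": [0,-0.1,4.5],"yaw": 93}]'

```text
time: 16.3
eef_pos: [0.5667, 0.2189, 0.1044]
eef_rot: [0.112, 0.994, 0.001, 0.0]
wrist_force: [-0.3, -0.0, -0.7]
opening: 0.043
finger_force: 0.0
```

>>> apply_moves --deltas '[{"grip": 0.5,"dp": [0,0,0],"yaw": 8.5},{"grip": 0.5,"dp": [0,0,0],"yaw": 17},{"grip": 0.5,"dp": [0,0,0],"yaw": 25.5},{"grip": 0.5,"dp": [0,0,0],"yaw": 34},{"grip": 0.5,"dp": [0,0,0],"yaw": 42.5},{"grip": 0.5,"dp": [0,0,0],"yaw": 51},{"grip": 0.5,"dp": [0,0,0],"yaw": 59.5},{"grip": 0.5,"dp": [0,0,0],"yaw": 68},{"grip": 0.5,"dp": [0,0,0],"yaw": 76.5},{"grip": 0.5,"dp": [0,0,0],"yaw": 84},{"grip": 0.5,"dp": [0,0,0],"yaw": 87},{"grip": 0.5,"dp": [0,0,0],"yaw": 87},{"grip": 0.5,"dp": [0,0,0],"yaw": 87}]'

```text
time: 17.6
eef_pos: [0.5666, 0.2186, 0.1042]
eef_rot: [-0.599, 0.801, 0.0, 0.0]
wrist_force: [-0.3, 0.5, -0.7]
opening: 0.0426
finger_force: 0.0
```

```bash
python3 j.py w7; python3 - <<'E'
from h import *
for f in('w7',):
    w=cloud(load(f),True).reshape(-1,3)
    q=w[(np.linalg.norm(w[:,:2]-[.566,.22],axis=1)<.025)&(w[:,2]>.071)&(w[:,2]<.082)];print(len(q),cv2.minAreaRect((q[:,:2]*1000).astype(np.float32)))
s=snap('top','top7');w=cloud(s).reshape(-1,3)
E
```

```text
t 17.65 [0.56660051 0.21859596 0.10411745] yaw -106.3541634195242 q7 1.9102433039981872 F [-0.47439853 -0.24410208  0.08694808] T [ 0.041546    0.00790215 -0.02657529] 0.04254666065087119
y-0.044 -0.0142 0.0051; y-0.040 -0.0127 0.0041; y-0.036 -0.0099 0.0082; y-0.032 -0.0003 0.0002; y-0.028 -0.0006 0.0007; y-0.024 -0.002 0.0019; y-0.020 -0.0002 0.0003; y-0.016 -0.0001 0.0002; y-0.012 -0.0004 0.0002; y-0.008 -0.0 0.0001; 
bushing 1023 ((-1.8246475458145142, -44.46131896972656), 12.66126537322998) 0.0400198284903628
1508 ((565.9576416015625, 219.91143798828125), (36.31291961669922, 11.010374069213867), 73.19692993164062)
```

>>> apply_moves --deltas '[{"grip": 0.5,"dp": [-0.05,0.05,-2],"yaw": 0},{"grip": 0.5,"dp": [-0.05,0.05,-4],"yaw": 0},{"grip": 0.5,"dp": [-0.05,0.05,-4.5],"yaw": 0},{"grip": 0.4,"dp": [-0.05,0.05,-4.5],"yaw": 0},{"grip": 0.3,"dp": [-0.05,0.05,-4.5],"yaw": 0},{"grip": 0.2,"dp": [-0.05,0.05,-4.5],"yaw": 0},{"grip": 0.05,"dp": [-0.05,0.05,-4.5],"yaw": 0},{"grip": 0.05,"dp": [-0.05,0.05,-4.5],"yaw": 0},{"grip": 0.05,"dp": [-0.05,0.05,-4.5],"yaw": 0},{"grip": 0.05,"dp": [-0.05,0.05,-4.4],"yaw": 0}]'

```text
time: 18.7
eef_pos: [0.5666, 0.2192, 0.0598]
eef_rot: [-0.6, 0.8, 0.0, 0.001]
wrist_force: [4.0, 3.0, -5.5]
opening: 0.0094
finger_force: 51.4
```

>>> apply_moves --deltas '[{"grip": 0.05,"dp": [0,0,0],"yaw": -4},{"grip": 0.05,"dp": [0,0,0],"yaw": -8},{"grip": 0.05,"dp": [0,0,0],"yaw": -12},{"grip": 0.05,"dp": [0,0,0],"yaw": -16},{"grip": 0.05,"dp": [0,0,0],"yaw": -20},{"grip": 0.05,"dp": [0,0,0],"yaw": -24},{"grip": 0.05,"dp": [0,0,0],"yaw": -28},{"grip": 0.05,"dp": [0,0,0],"yaw": -32}]'

```text
time: 19.5
eef_pos: [0.5667, 0.2192, 0.0598]
eef_rot: [-0.355, 0.935, 0.0, 0.001]
wrist_force: [3.0, 0.5, -1.8]
opening: 0.01
finger_force: 52.0
```

```bash
python3 j.py w8
```

```text
t 19.55 [0.56665846 0.21919657 0.05977168] yaw -138.60306293095948 q7 1.3780970772950087 F [ 3.14991612  1.80473674 -2.61068189] T [ 0.51645186 -0.77149635 -0.04086554] 0.009681219089708077
y-0.044 -0.0124 0.0064; y-0.040 -0.0103 0.0103; y-0.036 -0.0038 0.0029; y-0.032 -0.0001 0.0; y-0.028 -0.0039 0.0023; y-0.024 -0.0002 0.0; y-0.020 -0.0 0.0; y-0.016 -0.0001 0.0; y-0.012 -0.0001 0.0001; y-0.008 -0.0003 0.0; 
bushing 1379 ((-0.8824101686477661, -46.481117248535156), 13.074746131896973) 0.03985857733378553
```

>>> apply_moves --deltas '[{"grip": 0.05,"dp": [0,0,0],"yaw": -4},{"grip": 0.05,"dp": [0,0,0],"yaw": -8},{"grip": 0.05,"dp": [0,0,0],"yaw": -12},{"grip": 0.05,"dp": [0,0,0],"yaw": -16},{"grip": 0.05,"dp": [0,0,0],"yaw": -20}]'

```text
time: 20.05
eef_pos: [0.5667, 0.2192, 0.0598]
eef_rot: [-0.187, 0.982, 0.0, 0.001]
wrist_force: [3.4, 1.8, -2.0]
opening: 0.0096
finger_force: 51.9
```

```bash
python3 j.py w9
```

```text
t 20.1 [0.56670143 0.21916541 0.05979928] yaw -158.53260066857268 q7 1.0669419114080831 F [ 4.71604968  1.67010774 -2.25911928] T [ 0.48493214 -0.84261522 -0.00233082] 0.00958252316427307
y-0.044 -0.011 0.0116; y-0.040 -0.0074 0.0073; y-0.036 -0.0 0.0002; y-0.032 -0.0 0.0002; y-0.028 -0.002 0.0005; y-0.024 -0.0001 0.0003; y-0.020 -0.0 0.0001; y-0.016 -0.0 0.0001; y-0.012 -0.0 0.0003; y-0.008 -0.0002 0.0; 
bushing 1181 ((-0.6177474856376648, -48.476863861083984), 13.056279182434082) 0.039822567980027264
```

>>> apply_moves --deltas '[{"grip": 0.05,"dp": [0,0,0],"yaw": -3},{"grip": 0.05,"dp": [0,0,0],"yaw": -6}]'

```text
time: 20.3
eef_pos: [0.5667, 0.2192, 0.0598]
eef_rot: [-0.137, 0.991, 0.0, 0.001]
wrist_force: [3.5, 1.6, -2.3]
opening: 0.0099
finger_force: 51.9
```

```bash
cat > t.py <<'E'
from h import *
s=sense();print(s['time'],'yaw %.2f'%R.from_quat(s['eef_rot']).as_euler('ZYX',degrees=True)[0],'T',s['torque'].round(3),'F',s['wrist_force'].round(1),'eff7 %.3f'%s['effort'][6])
E
python3 t.py
```

```text
20.3 yaw -164.28 T [ 0.279 -0.801  0.121] F [ 3.5  1.6 -2.3] eff7 0.394
```

>>> apply_moves --deltas '[{"grip": 0.05,"dp": [0,0,0],"yaw": -3},{"grip": 0.05,"dp": [0,0,0],"yaw": -6}]'

```text
time: 20.5
eef_pos: [0.5667, 0.2191, 0.0598]
eef_rot: [-0.085, 0.996, 0.0, 0.001]
wrist_force: [4.0, 0.9, -2.1]
opening: 0.0099
finger_force: 51.9
```

```bash
python3 t.py
```

```text
20.5 yaw -170.28 T [ 0.273 -0.858  0.112] F [ 4.   0.9 -2.1] eff7 0.343
```

>>> apply_moves --deltas '[{"grip": 0.05,"dp": [0,0,0],"yaw": -2},{"grip": 0.05,"dp": [0,0,0],"yaw": -4}]'

```text
time: 20.7
eef_pos: [0.5667, 0.2192, 0.0598]
eef_rot: [-0.05, 0.999, 0.0, 0.001]
wrist_force: [3.0, 0.9, -1.7]
opening: 0.0095
finger_force: 51.9
```

```bash
python3 t.py
```

```text
20.7 yaw -174.23 T [ 0.353 -0.887  0.149] F [ 3.   0.9 -1.7] eff7 0.130
```

>>> apply_moves --deltas '[{"grip": 0.05,"dp": [0,0,0],"yaw": -2},{"grip": 0.05,"dp": [0,0,0],"yaw": -4}]'

```text
time: 20.9
eef_pos: [0.5667, 0.2191, 0.0598]
eef_rot: [-0.016, 1.0, 0.0, 0.001]
wrist_force: [3.8, 0.6, -3.1]
opening: 0.0094
finger_force: 51.9
```

```bash
python3 t.py
```

```text
20.9 yaw -178.22 T [ 0.3   -0.891  0.252] F [ 3.8  0.6 -3.1] eff7 0.089
```

>>> apply_moves --deltas '[{"grip": 0.05,"dp": [0,0,0],"yaw": -2},{"grip": 0.05,"dp": [0,0,0],"yaw": -4}]'

```text
time: 21.1
eef_pos: [0.5667, 0.2191, 0.0598]
eef_rot: [0.019, 1.0, 0.0, 0.001]
wrist_force: [4.1, 1.0, -1.7]
opening: 0.0093
finger_force: 51.9
```

```bash
python3 t.py; python3 j.py w10
```

```text
21.1 yaw 177.77 T [ 0.298 -0.838  0.166] F [ 4.1  1.  -1.7] eff7 0.146
t 21.15 [0.56669235 0.21910009 0.05977394] yaw 177.68764900866972 q7 0.6960576046551492 F [ 4.7161888   1.25398447 -3.3817897 ] T [ 0.33866496 -0.94066459  0.12489443] 0.009928502280908701
y-0.044 -0.0103 0.011; y-0.040 -0.0057 0.0052; y-0.036 -0.0 0.0; y-0.032 -0.0044 0.003; y-0.028 -0.0007 0.0002; y-0.024 -0.0 0.0003; y-0.020 -0.0003 0.0; y-0.016 -0.0002 0.0004; y-0.012 -0.0001 0.0004; y-0.008 -0.0004 0.0; 
bushing 1021 ((-0.5131064057350159, -49.40892791748047), 13.118790626525879) 0.039713220865085636
```

>>> apply_moves --deltas '[{"grip": 0.05,"dp": [0,0,0],"yaw": -1.5},{"grip": 0.05,"dp": [0,0,0],"yaw": -3}]'

```text
time: 21.35
eef_pos: [0.5667, 0.2191, 0.0598]
eef_rot: [0.047, 0.999, 0.0, 0.001]
wrist_force: [4.9, 1.8, -4.3]
opening: 0.0095
finger_force: 51.7
```

```bash
python3 t.py
```

```text
21.35 yaw 174.66 T [ 0.405 -1.106 -0.006] F [ 4.9  1.8 -4.3] eff7 0.248
```

>>> apply_moves --deltas '[{"grip": 0.05,"dp": [0,0,0],"yaw": -1.5},{"grip": 0.05,"dp": [0,0,0],"yaw": -3}]'

```text
time: 21.55
eef_pos: [0.5667, 0.2191, 0.0598]
eef_rot: [0.073, 0.997, 0.0, 0.001]
wrist_force: [5.7, 2.0, -3.4]
opening: 0.0091
finger_force: 51.7
```

```bash
python3 t.py
```

```text
21.55 yaw 171.65 T [ 0.359 -1.135  0.058] F [ 5.7  2.  -3.4] eff7 0.170
```

>>> apply_moves --deltas '[{"grip": 0.05,"dp": [0,0,0],"yaw": -1.5},{"grip": 0.05,"dp": [0,0,0],"yaw": -3}]'

```text
time: 21.75
eef_pos: [0.5667, 0.2191, 0.0598]
eef_rot: [0.099, 0.995, 0.0, 0.001]
wrist_force: [4.2, 2.4, -3.8]
opening: 0.0099
finger_force: 51.7
```

```bash
python3 t.py;  python3 j.py w11; python3 - <<'E'
from h import *
c=np.hstack([cv2.resize(load(f)['image'],(400,300)) for f in('w10','w11')])
a=load('w11')['image'];c=np.vstack([c,cv2.resize(a[200:350,120:520],(800,300),interpolation=3)])
cv2.imwrite('pics/w11c.png',c[:,:,::-1])
E
```

```text
21.75 yaw 168.66 T [ 0.373 -1.192  0.121] F [ 4.2  2.4 -3.8] eff7 0.098
t 21.8 [0.56666406 0.21903627 0.05977117] yaw 168.60515473303812 q7 0.554354969938287 F [ 4.6768994   2.56484205 -3.49818519] T [ 0.41729941 -1.17372822  0.0303371 ] 0.009457871308409208
y-0.044 -0.0103 0.0109; y-0.040 -0.0067 0.0056; y-0.036 -0.0003 0.0001; y-0.032 -0.0049 0.0001; y-0.028 -0.0011 0.0001; y-0.024 -0.0002 0.0004; y-0.020 -0.0003 0.0002; y-0.016 -0.0 0.0; y-0.012 -0.0 0.0001; y-0.008 -0.0001 0.0001; 
bushing 763 ((-1.044384241104126, -49.11690139770508), 12.966837882995605) 0.039590936270946134
```

View pics/w11c.png

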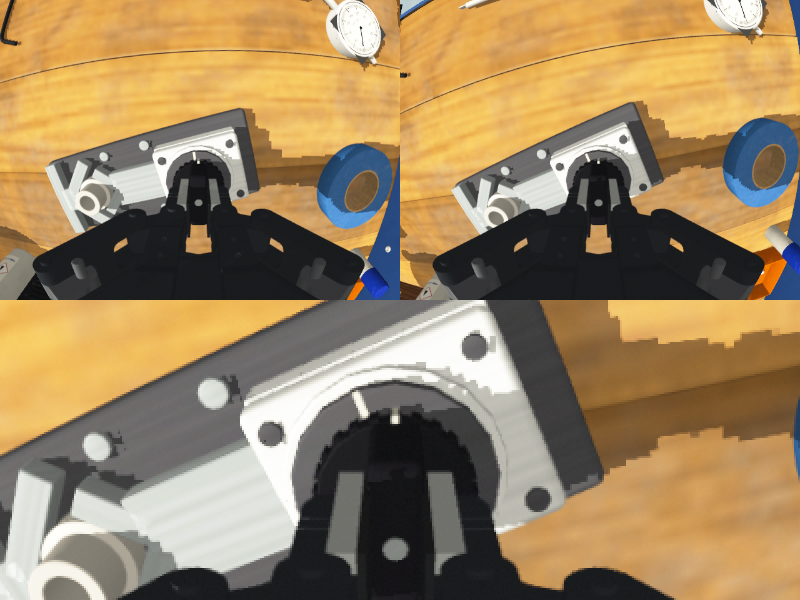

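The lower crop shows the white lines parted: knob line at (395,415), collar line at (360,402). The torque rose to 0.25, dropped to 0 and is rising again, so there has been exactly one click. The bushing is in the V at (80,580). I now release the knob and retreat.

>>> apply_moves --deltas '[{"grip": 0.2,"dp": [0,0,0],"yaw": 0},{"grip": 0.35,"dp": [0,0,0],"yaw": 0},{"grip": 0.5,"dp": [0,0,0],"yaw": 0},{"grip": 0.5,"dp": [0,0,0],"yaw": 0},{"grip": 0.5,"dp": [0,0,1],"yaw": 0},{"grip": 0.5,"dp": [0,0,3],"yaw": 0},{"grip": 0.5,"dp": [0,0,6],"yaw": 0},{"grip": 0.5,"dp": [0,0,9],"yaw": 0},{"grip": 0.5,"dp": [0,0,12],"yaw": 0},{"grip": 0.5,"dp": [0,0,12],"yaw": 0},{"grip": 0.5,"dp": [0,0,12],"yaw": 0}]'

```text
time: 22.9
eef_pos: [0.5662, 0.2192, 0.1809]
eef_rot: [0.098, 0.995, 0.0, 0.001]
wrist_force: [0.2, 0.3, -0.0]
opening: 0.0427
finger_force: 0.0
```

```bash
python3 j.py w12; python3 - <<'E'
from h import *
a=load('w12')['image'];cv2.imwrite('pics/w12c.png',cv2.resize(a[120:360,140:460],(800,600),interpolation=3)[:,:,::-1])
E
```

```text
t 22.95 [0.56572713 0.21872524 0.17972945] yaw 168.69390013276833 q7 0.6320062118348451 F [-0.51004021 -0.31649653  0.12024   ] T [ 0.0032003  -0.00846268 -0.01683387] 0.04282002308653146
y-0.044 -0.0109 0.0113; y-0.040 -0.0058 0.006; y-0.036 -0.0003 0.0002; y-0.032 -0.0053 0.0033; y-0.028 -0.0001 0.0008; y-0.024 -0.0008 0.0001; y-0.020 -0.0001 0.0007; y-0.016 -0.0 0.0001; y-0.012 -0.0001 0.0002; y-0.008 -0.0002 0.0; 
bushing 454 ((-1.084830403327942, -49.5756721496582), 13.01710033416748) 0.039907327049987396
```

View pics/w12c.png

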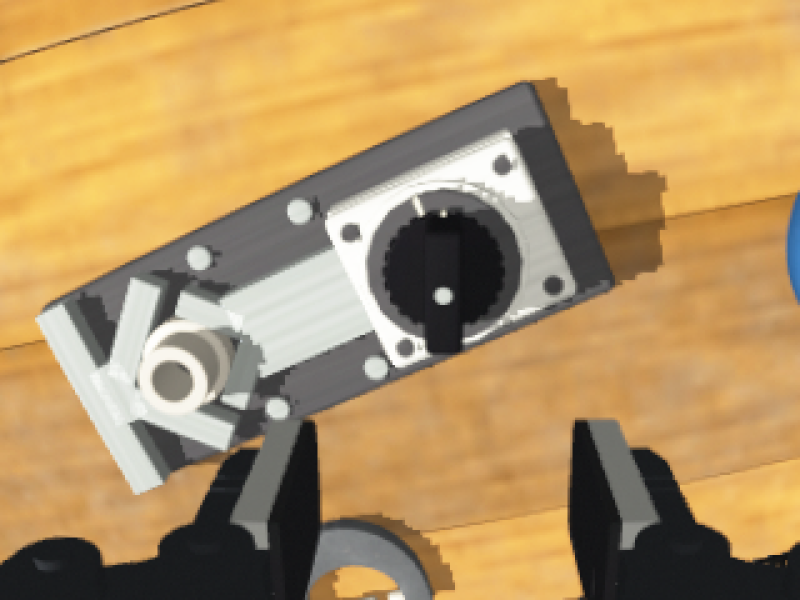

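The bushing stands upright between the V and the jaw at (180,375), with its top at 40 mm. The lines at (419,205) and (443,213) are about 22° apart, which means one click. The hand is clear.

```bash
python3 -c "
from plant import hand_in
print(hand_in())"
```

```text
the job is handed in; nothing more can be done
None
```

The bushing nearest the base is clamped upright in the V, the knob was turned clockwise to one click (read from the torque drop and the parted lines), the hand is clear, and the job was handed in at about 23 s.

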